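# Fold out the bench hook and hang the movement jig

## Robot

A 6-joint arm with a two-finger parallel gripper is mounted at the origin on the work surface. World frame = base frame: x ahead of the robot, y to its left, z up, the work surface at z = 0. Lengths are in m, angles in degrees, forces in N, time in s.
With the tool pointing down it reaches from about 0.375 to 0.9 m from the base axis. Payload 3.1 kg.
Tool frame: the origin (TCP) lies at the very end of the fingers, on their centre line; the grasp point (between the pads) lies 19 mm behind it; z points along the fingers, y is the direction in which the jaws open and shut (so a half turn about z gives the same grasp; the last joint's range is limited). The gripper opens to 87 mm and grips with 3 to 60 N. Pads are 19 mm wide; open, the fingers measure 117 mm over their backs; the gripper's body (75 mm by 190 mm) begins 51 mm behind the grasp point.
Start: joints at [57.382, 30.224, 82.088, -0, 67.689, -10.227], TCP at [0.238, 0.578, 0.223] pointing down, gripper open.
Joint ranges: [-176.69, 176.69], [-43.24, 126.21], [12.49, 139.97], [-82, 262], [0, 151.66], [-163.58, 163.58]. Speed limits (degrees/s): [159.86, 159.86, 180, 180, 180, 180].

## Interface

Orientations are given as a 3x3 rotation matrix whose columns are the frame's x, y, z axes.
In Python, from rig import readout, capture, camera_model, bot, spot_in, regions_of gives the robot as it stands.
- The arm moves only by the tool send_rows, never from a script. Its argument "moves" is a list that holds one entry, the list of rows, each a list of 7 numbers: the turn, a rotation vector about the tool's x, y, z in degrees, then the shift along the tool's x, y, z in cm, then the opening, from -1 (shut) to 1 (fully open). A call has exactly 5 rows; each row shifts and turns the commanded pose from where the row before left it, along the tool's axes as they then stand; what a row does not reach is not made up. A row lasts 1/10 s, in which the tool goes at most 50 mm and 8.59 degrees, less where a joint would pass 70% of its speed; a pose out of reach is approached as far as the arm can. A call with a gripper value outside its range is refused whole. The fingers move at their own pace and stop on an object; the grip force is fixed at half the most. Time passes only in rows, so rows that do not move let the fingers close, or fill a call up. It gives the time, the measured TCP pose, the force and the opening at its end, in the units of the state.
- readout.read_state(): the state, without advancing time (a new reading comes with each control period).
- capture(name): name is "side" or "top"; returns the picture (384x512x3 uint8, blue, green, red); there is no depth.
- camera_model(name): a dict with "camera_matrix" (3x3 intrinsics, pixels), "pose" (4x4, takes a point from camera to world coordinates). Camera axes: x right, y up, looking along -z (the intrinsics and any distortion apply to the point x, -y, -z); pixel columns grow to the right and rows downward; lengths in m; the calibration is good to about 2 mm. A picture is of the moment at which its call begins. camera_model takes no time and is no camera call.
- bot.hand_in(): hands the job in, once; it reports no verdict.
Trained networks look in the newest picture that a camera, given by its name, has taken for a name from the list of things; names that differ only in an ending like _2 or _b are one class to them, and where a whole thing is asked for, a point or a joint stands for the part that bears it (a point fixed in the world has none). Each returns a list of dicts, best first, with "p" (0 to 1); they miss things now and then, are a little off and sometimes report something else, mostly with a low value. They report only what shows in the picture. A call takes as long as a camera call. They do not tell look-alikes from the thing itself.
- spot_in(camera, thing): "location" ([x, y, z] in m, in world coordinates, good to about 4 mm: the middle of the surface that is visible of it).
- regions_of(camera, thing): "mask" (384x512 bool, what is visible of it).
The state is a dict: "time_s": time; "joint_positions": joint angles; "qvel": joint speeds; "tau": joint torques, N m; "position": TCP position; "tcp_rot": TCP orientation; "force": force on the tool from outside, world axes, zero at the start; "moment": the same for the moment, N m; "opening": opening from 0.0 (shut) to 1.0 (fully open).
Only numpy, scipy, OpenCV 4.12 (cv2) and the standard library are available. Lean on these libraries where they do the work, as an engineer would, in place of code of your own. Each camera call takes 0.05 s, during which the arm holds its last target. There are 200 camera calls.

## Task

Swing the flat-folded steel hook on the bench divider outward until it stands firmly against its stop, then hang the aluminium movement jig on it by the tall hole and slide it all the way back against the hook's shoulder, so there is room for another jig. Work gently: do not shove hard on the hook, the divider or the jig, and leave the parts box, jar and screwdriver where they are. Let go of the jig once it hangs there upright and still.

Things in the scene. Friction and masses are not known exactly. Their poses are not given: they have to be found in the camera images.
- panel: Fixed grey bench divider, 18 mm thick, 170 high. Origin on the bench, mid-thickness; x runs along it (-140 to +120 mm), +y = front face (at 9 mm) with the hook, z up. A finger cut-out through the full thickness, open at the top, spans x = -72 to +16 mm down to 115 mm above the bench, behind the folded hook's outer part: a finger reaches behind the hook there. Foot strip 60 wide, 6 high.
- hook (a joint): Hook angle about its upright hinge, rad. 0 = folded flat, arm pointing along the divider's -x; grows as it swings out to the front (clockwise from above) to a firm stop somewhere between 80 and 100 degrees: exactly where must be felt. Stiff friction hinge, about 0.35 N m, stays where left. Starts 0 to 0.25 rad out.
- hook_hinge (a point): On the hinge axis at mid-height of the arm, 155 mm above the bench, 21 mm in front of the divider's middle plane, at its x = 60 mm. Axes turn with the hook: x along the arm to the tip, z up; the arm's back (facing the divider when folded) is its +y side, which is pushed to open the hook.
- hook_seat (a point): On the arm's centre line in the plane of the shoulder's outer face, 34 mm from the hinge axis (axes as hook_hinge). The shoulder is a block 18 mm wide, 20 high between hinge and here; beyond, the arm is a steel bar 8 mm wide, 12 high (6 above and below this point), 58 long.
- hook_tip (a point): Lip at the arm's end, at the arm's centre-line height, 96 mm from the hinge axis, 62 beyond hook_seat (axes as hook_hinge). The lip is 8 mm long, 6 wide and reaches from 6 mm below to 14 mm above this point (8 above the arm's top).
- jig_eye (a point): Centre of the jig's hanging hole, 75 mm above its underside; the hole runs through along x, 11 mm wide (y), 23.5 high. Axes as jig. Either way round may hang. Hung fully home, this point lies 7 mm beyond hook_seat along the arm and about 6 mm below it (the hole's top rests on the arm's top).
- jig_grip (a point): Middle of the grip tab at the jig's top, 40 mm above the hole's centre, axes as jig_eye. The tab is 14 mm thick (along x), 30 mm wide (along y) and reaches from 15 mm above this point to 15 mm below; beneath it the piece is 34 mm wide.
- partsbox: Bystander: open cardboard box of brass parts, 130 x 100 x 35 mm. Origin: centre of its underside.
- oiler: Bystander: small amber jar, 36 mm wide, 45 mm high. Origin: centre of its underside.
- driver: Bystander: screwdriver lying on the bench, 130 mm long, along its x. Origin: underside, near its middle.
- jig: Loose aluminium movement jig, 0.15 to 0.3 kg, a round brass movement seat on both faces, standing upright on its foot (36 x 56 x 8 mm). Plate 14 mm thick (x), 52 wide (y), 130 high in all, z up. Origin: centre of the foot's underside.
Mind the look-alikes: they are no part of the job. Of the things like the jig, leave any that is orange; of the rest the larger one is meant.

How it is judged:
By the outcome, as a careful person would: the job done as asked, in the order asked, and still so for the second after the job is handed in, with the robot touching nothing.
It also fails if it takes over 72 s, if anything falls off the work surface, if the arm or the gripper's body presses on something with over 40 N, if the wrist force passes 120 N, or if a joint passes its speed limit or range.

## Working session

There is one attempt and no reset: what is moved stays moved. The work goes in short steps, Python scripts to look and compute and a tool call to move; the robot and the scene stay as the last step left them, time stands still between calls to the robot, and variables do not carry over. Pictures are saved under pics/ and viewed, about 8 in all and at most 12, crops included, and the job is handed in when it is done.

Besides the shell and the picture viewer there is one more tool, called after "Call:" as name(argument=value, ...) on one line, values as JSON. send_rows: Moves the arm, as the interface text tells. Its arguments: {"type":"object","properties":{"moves":{"type":"array","items":{"type":"array","items":{"type":"array","items":{"type":"number"}}}}},"required":["moves"]}

```bash
mkdir -p pics; ls; python3 - <<'E'
from rig import readout, capture, camera_model, bot, spot_in, regions_of
import cv2, numpy as np
s=readout.read_state(); print({k:np.round(v,3).tolist() for k,v in s.items()})
ims=[]
for c in("side","top"):
    im=capture(c); cv2.imwrite(f"pics/{c}0.png",im)
    m=camera_model(c); print(c,np.round(m["camera_matrix"],1).tolist(),np.round(m["pose"],3).tolist(),[k for k in m])
    for t in("panel","hook","jig","jig_eye","jig_grip","hook_hinge","hook_seat","hook_tip","partsbox","oiler","driver"):
        print(c,t,[(round(float(d["p"]),2),np.round(d["location"],3).tolist()) for d in spot_in(c,t)])
E
```

```text
pics
{'time_s': 0.0, 'joint_positions': [57.381, 30.28, 82.157, -0.004, 67.689, -10.226], 'qvel': [-0.039, 0.004, -0.082, 0.004, -0.013, -0.0], 'tau': [0.0, -44.004, -17.66, 0.063, 0.058, -0.0], 'position': [0.238, 0.577, 0.222], 'tcp_rot': [[-0.925, 0.381, -0.001], [0.381, 0.925, -0.002], [0.0, -0.002, -1.0]], 'force': [0.635, 0.008, 0.19], 'moment': [0.053, 0.024, 0.026], 'opening': 0.999}
side [[356.9, 0.0, 259.5], [0.0, 356.9, 193.0], [0.0, 0.0, 1.0]] [[-0.997, 0.058, -0.052, 0.514], [-0.078, -0.675, 0.734, 0.731], [0.008, 0.736, 0.677, 0.691], [0.0, 0.0, 0.0, 1.0]] ['camera_matrix', 'pose']
side panel [(0.91, [0.501, -0.215, 0.08])]
side hook [(0.48, [0.524, -0.194, 0.16])]
side jig [(0.94, [0.418, 0.057, 0.064]), (0.63, [0.51, 0.089, 0.059]), (0.61, [0.599, 0.078, 0.039]), (0.26, [0.524, -0.195, 0.158])]
side jig_eye [(0.8, [0.512, 0.088, 0.055]), (0.62, [0.413, 0.062, 0.058])]
side jig_grip [(0.93, [0.515, 0.089, 0.058]), (0.92, [0.418, 0.063, 0.06]), (0.82, [0.593, 0.07, 0.044])]
side hook_hinge [(0.81, [0.531, -0.194, 0.16])]
side hook_seat [(0.7, [0.532, -0.191, 0.159]), (0
[... 529 characters left out ...]
.7, [0.527, -0.198, 0.165])]
top jig [(0.72, [0.51, 0.073, 0.051]), (0.69, [0.419, 0.052, 0.066]), (0.62, [0.589, 0.068, 0.033])]
top jig_eye [(0.82, [0.422, 0.054, 0.062]), (0.7, [0.511, 0.074, 0.047]), (0.61, [0.596, 0.07, 0.035])]
top jig_grip [(0.84, [0.419, 0.054, 0.063]), (0.69, [0.588, 0.069, 0.038]), (0.53, [0.514, 0.07, 0.046])]
top hook_hinge [(0.58, [0.53, -0.198, 0.162]), (0.41, [0.51, 0.074, 0.053])]
top hook_seat [(0.67, [0.512, 0.072, 0.048]), (0.52, [0.526, -0.192, 0.161])]
top hook_tip [(0.81, [0.529, -0.202, 0.158])]
top partsbox [(0.82, [0.722, 0.315, 0.012])]
top oiler [(0.71, [0.594, 0.389, 0.04]), (0.36, [0.512, 0.071, 0.045])]
top driver [(0.71, [0.416, 0.378, 0.021])]
```

View pics/side0.png

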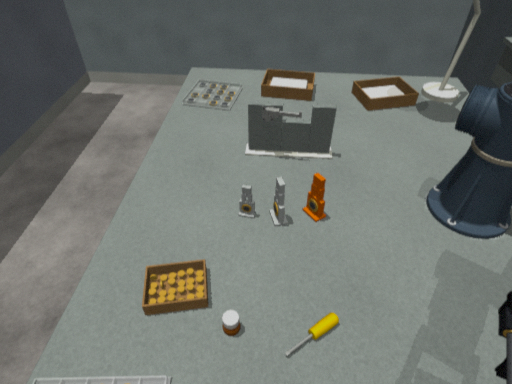

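View pics/top0.png

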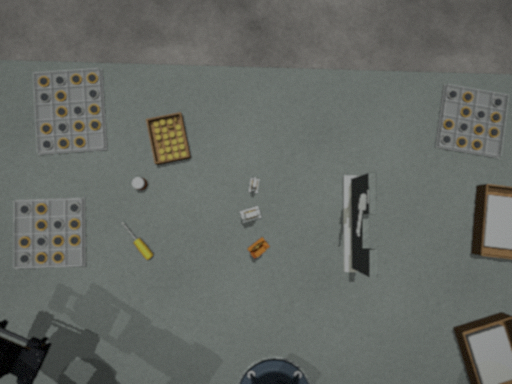

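```bash
python3 - <<'E'
import cv2,numpy as np
a=cv2.imread("pics/side0.png")[90:230,230:350]; b=cv2.imread("pics/top0.png")[165:285,235:385]
A=cv2.resize(a,None,fx=4,fy=4,interpolation=cv2.INTER_CUBIC)
B=cv2.resize(b,None,fx=4.5,fy=4.5,interpolation=cv2.INTER_CUBIC)
cv2.imwrite("pics/a1.png",A);cv2.imwrite("pics/b1.png",B)
E
```

```text
(no output)
```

View pics/a1.png

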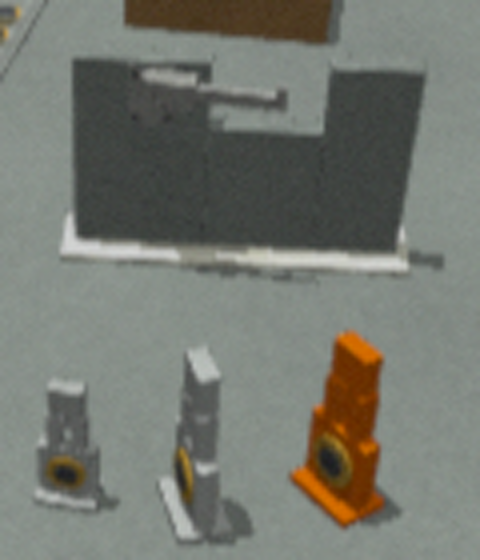

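View pics/b1.png

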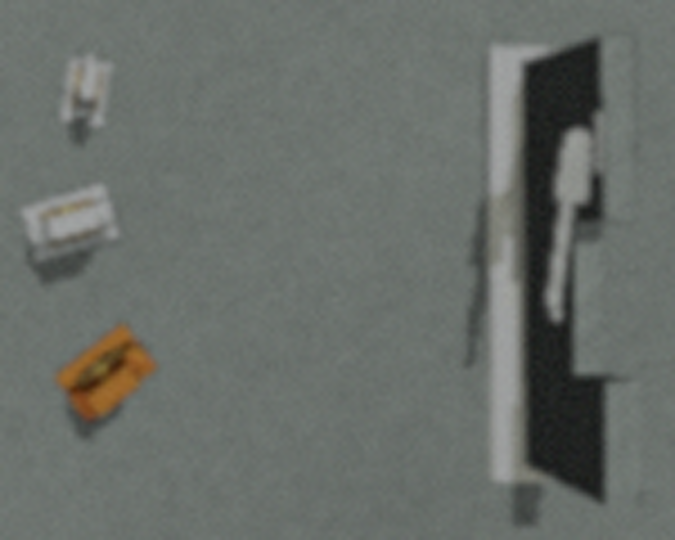

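```bash
cat > h.py <<'E'
import numpy as np, cv2
from rig import camera_model
from scipy.optimize import least_squares
M={c:camera_model(c) for c in("side","top")}
def proj(c,P):
    K=M[c]["camera_matrix"];T=np.linalg.inv(M[c]["pose"]);p=T[:3,:3]@np.asarray(P)+T[:3,3]
    q=K@np.array([p[0],-p[1],-p[2]]);return q[:2]/q[2]
def ray(c,uv,z):
    K=M[c]["camera_matrix"];T=np.array(M[c]["pose"]);d=np.linalg.solve(K,[uv[0],uv[1],1]);d=T[:3,:3]@[d[0],-d[1],-d[2]]
    return T[:3,3]+d*(z-T[2,3])/d[2]
def world(p,l): 
    c,s=np.cos(p[2]),np.sin(p[2]);l=np.array(l)/1000
    return [p[0]+c*l[0]-s*l[1],p[1]+s*l[0]+c*l[1],l[2]]
S=lambda x,y:(230+x/4-.4,90+y/4-.4)
Tp=lambda x,y:(235+x/4.5-.4,165+y/4.5-.4)
def fit(obs,p0):
    f=lambda p:np.concatenate([proj(c,world(p,l))-uv for c,uv,l in obs])
    r=least_squares(f,p0,loss="soft_l1");return r.x,f(r.x).reshape(-1,2)
E
python3 - <<'E'
from h import *
obs=[("top",Tp(490,45),(120,30,6)),("top",Tp(491,482),(-140,30,6)),("top",Tp(599,38),(120,9,170)),("top",Tp(605,500),(-140,9,170)),("top",Tp(575,376),(-72,9,115)),("top",Tp(577,236),(16,9,115))]
obs+=[("side",S(*a),b) for a,b in [((72,60),(120,9,170)),((425,72),(-140,9,170)),((330,70),(-72,9,170)),((212,62),(16,9,170)),((323,133),(-72,9,115)),((212,130),(16,9,115)),((62,257),(120,30,0)),((405,272),(-140,30,0))]]
p,r=fit(obs,[.51,-.21,0]);print("panel",p[:2],np.degrees(p[2]));print(r.round(1).tolist())
for k in("top","side"):
  q,_=fit([o for o in obs if o[0]==k],p);print(k,q)
H=np.array(world(p,(60,21,155)));print("hinge",H)
for c,uv in(("top",Tp(555,316)),("side",S(282,91))):
  t=ray(c,uv,.169);d=t-H;print("tip",c,t,np.hypot(*d[:2]),np.degrees(p[2])+180-np.degrees(np.arctan2(d[1],d[0])))
obs=[("top",Tp(*a),b) for a,b in [((22,210),(-18,28,8)),((105,185),(-18+36,28,8)),]][:0]
# jig y-axis ~ (-.29,.96): image-left end is +y ; x-axis ~ (.96,.29) image-up
obs=[("top",Tp(22,210),(18,28,8)),("top",Tp(105,185),(18,-28,8)),("top",Tp(118,237),(-18,-28,8)),("top",Tp(37,258),(-18,28,8))]
obs+=[("side",S(195,383),(7,15,130)),("side",S(220,378),(-7,15,130)),("side",S(185,352),(7,-15,130)),("side",S(210,345),(-7,-15,130))]
j,r=fit(obs,[.51,.08,.28]);print("jig",j[:2],np.degrees(j[2]));print(r.round(1).tolist())
for k in("top","side"):
  q,_=fit([o for o in obs if o[0]==k],j);print(k,q)
E
```

```text
panel [ 0.49953003 -0.22600136] 0.4646913144340098
[[-0.1, 4.0], [0.3, -3.2], [0.9, -0.5], [0.6, 2.2], [0.2, -0.1], [-0.6, -2.8], [-0.2, -0.3], [0.3, 0.4], [0.7, -0.1], [0.1, 0.6], [0.4, 0.5], [-0.9, -0.1], [2.5, 1.2], [-2.2, 1.4]]
top [ 0.49876686 -0.2253824   0.00668872]
side [ 0.49990076 -0.22820205  0.01563289]
hinge [ 0.55935774 -0.20451543  0.155     ]
tip top [ 0.46417917 -0.18940597  0.169     ] 0.09637040657872496 9.485042575642836
tip side [ 0.46452798 -0.18515469  0.169     ] 0.09678595929203057 12.003793183372068
jig [0.51093681 0.07517574] 16.297611939177724
[[-0.2, -0.5], [0.1, -0.1], [0.6, 0.4], [-0.2, 1.0], [0.4, -0.2], [-0.2, 0.3], [-0.1, -0.4], [-0.8, 0.6]]
top [0.51148293 0.0753552  0.29076379]
side [0.51055048 0.07483172 0.25440464]
```

```bash
cat > plan.py <<'E'
import numpy as np
from rig import readout
def cur():
    s=readout.read_state();R=np.array(s["tcp_rot"]);p=np.array(s["position"]);return [*p,np.degrees(np.arctan2(R[1,1],R[0,1]))],R,s
def plan(wps,g,start=None):
    """wps: (x,y,z,yaw,nrows); shift in the axes before the row's turn"""
    c=np.array(start if start is not None else cur()[0],float);out=[]
    for *w,n in wps:
        w=np.array(w);st=(w-c)/n
        for i in range(n):
            a=np.radians(c[3]);y=np.array([np.cos(a),np.sin(a)]);x=np.array([-y[1],y[0]])
            out.append([0,0,round(-st[3],2),round(st[:2]@x*100,2),round(st[:2]@y*100,2),round(-st[2]*100,2),g]);c=c+st
    for i in range(0,len(out),5):print(out[i:i+5])
E
python3 -c "
from plan import *
plan([(.45,.30,.25,40,8),(.48,-.226,.25,0,12)],-1)"
```

```text
[[0, 0, np.float64(3.45), np.float64(-3.77), np.float64(-2.2), np.float64(-0.34), -1], [0, 0, np.float64(3.45), np.float64(-3.9), np.float64(-1.97), np.float64(-0.34), -1], [0, 0, np.float64(3.45), np.float64(-4.01), np.float64(-1.73), np.float64(-0.34), -1], [0, 0, np.float64(3.45), np.float64(-4.11), np.float64(-1.49), np.float64(-0.34), -1], [0, 0, np.float64(3.45), np.float64(-4.19), np.float64(-1.24), np.float64(-0.34), -1]]
[[0, 0, np.float64(3.45), np.float64(-4.26), np.float64(-0.98), np.float64(-0.34), -1], [0, 0, np.float64(3.45), np.float64(-4.31), np.float64(-0.73), np.float64(-0.34), -1], [0, 0, np.float64(3.45), np.float64(-4.34), np.float64(-0.47), np.float64(-0.34), -1], [0, 0, np.float64(3.33), np.float64(-3.52), np.float64(-2.63), np.float64(-0.0), -1], [0, 0, np.float64(3.33), np.float64(-3.67), np.float64(-2.42), np.float64(-0.0), -1]]
[[0, 0, np.float64(3.33), np.float64(-3.8), np.float64(-2.2), np.float64(-0.0), -1], [0, 0, np.float64(3.33), np.float64(-3.92), np.float64(-1.98), np.float64(-0.0), -1], [0, 0, np.float64(3.33), np.float64(-4.03), np.float64(-1.74), np.float64(-0.0), -1], [0, 0, np.float64(3.33), np.float64(-4.12), np.float64(-1.51), np.float64(-0.0), -1], [0, 0, np.float64(3.33), np.float64(-4.2), np.float64(-1.26), np.float64(-0.0), -1]]
[[0, 0, np.float64(3.33), np.float64(-4.27), np.float64(-1.02), np.float64(-0.0), -1], [0, 0, np.float64(3.33), np.float64(-4.32), np.float64(-0.77), np.float64(-0.0), -1], [0, 0, np.float64(3.33), np.float64(-4.36), np.float64(-0.51), np.float64(-0.0), -1], [0, 0, np.float64(3.33), np.float64(-4.38), np.float64(-0.26), np.float64(-0.0), -1], [0, 0, np.float64(3.33), np.float64(-4.39), np.float64(-0.01), np.float64(-0.0), -1]]
```

Call:
send_rows(moves=[[[0,0,3.45,-3.8,-2.2,-0.34,-1],[0,0,3.45,-3.9,-2.0,-0.34,-1],[0,0,3.45,-4.0,-1.7,-0.34,-1],[0,0,3.45,-4.1,-1.5,-0.34,-1],[0,0,3.45,-4.2,-1.2,-0.34,-1]]])

```text
time_s: 1.7
position: [0.3717, 0.403, 0.2398]
tcp_rot: [[-0.769, 0.64, 0.0], [0.64, 0.769, 0.0], [-0.0, 0.0, -1.0]]
force: [1.0, 0.1, 0.2]
opening: 0.631
```

Call:
send_rows(moves=[[[0,0,3.45,-4.3,-1.0,-0.34,-1],[0,0,3.45,-4.3,-0.7,-0.34,-1],[0,0,3.45,-4.3,-0.5,-0.34,-1],[0,0,3.33,-3.5,-2.6,0,-1],[0,0,3.33,-3.7,-2.4,0,-1]]])

```text
time_s: 2.2
position: [0.4566, 0.211, 0.2499]
tcp_rot: [[-0.548, 0.837, 0.001], [0.837, 0.548, 0.0], [-0.001, 0.001, -1.0]]
force: [1.0, 0.0, 1.0]
opening: 0.176
```

Call:
send_rows(moves=[[[0,0,3.33,-3.8,-2.2,0,-1],[0,0,3.33,-3.9,-2.0,0,-1],[0,0,3.33,-4.0,-1.7,0,-1],[0,0,3.33,-4.1,-1.5,0,-1],[0,0,3.33,-4.2,-1.3,0,-1]]])

```text
time_s: 2.7
position: [0.4679, -0.0077, 0.2501]
tcp_rot: [[-0.285, 0.959, 0.001], [0.959, 0.285, -0.0], [-0.0, 0.001, -1.0]]
force: [0.5, 0.4, -0.0]
opening: 0.007
```

Call:
send_rows(moves=[[[0,0,3.33,-4.3,-1.0,0,-1],[0,0,3.33,-4.3,-0.8,0,-1],[0,0,3.33,-4.4,-0.5,0,-1],[0,0,3.33,-4.4,-0.3,0,-1],[0,0,3.33,-4.4,0,0,-1]]])

```text
time_s: 3.2
position: [0.4801, -0.2277, 0.2499]
tcp_rot: [[0.002, 1.0, 0.0], [1.0, -0.002, -0.0], [-0.0, 0.0, -1.0]]
force: [0.1, 0.6, -0.2]
opening: 0.006
```

Call:
send_rows(moves=[[[0,0,0,0,0,0,-1],[0,0,0,0,0,0,-1],[0,0,0,0,0,0,-1],[0,0,0,0,0,0,-1],[0,0,0,0,0,0,-1]]])

```text
time_s: 3.7
position: [0.4802, -0.2244, 0.2499]
tcp_rot: [[-0.003, 1.0, -0.0], [1.0, 0.003, 0.0], [0.0, -0.0, -1.0]]
force: [0.6, -0.6, -0.2]
opening: 0.004
```

Call:
send_rows(moves=[[[0,0,0,-0.1,0,1.5,-1],[0,0,0,-0.1,0,1.5,-1],[0,0,0,0,0,1.5,-1],[0,0,0,0,0,1.5,-1],[0,0,0,0,0,1.0,-1]]])

```text
time_s: 4.2
position: [0.48, -0.2267, 0.179]
tcp_rot: [[-0.002, 1.0, -0.001], [1.0, 0.002, 0.001], [0.001, -0.001, -1.0]]
force: [0.4, -0.3, -0.6]
opening: 0.005
```

```bash
python3 - <<'E'
from rig import capture
from plan import cur
import cv2,numpy as np
a=cv2.resize(capture("side")[85:180,225:350],None,fx=4,fy=4,interpolation=2); b=cv2.resize(capture("top")[165:285,310:410],None,fx=4,fy=4,interpolation=2)
im=np.zeros((480,900,3),np.uint8);im[:380,:500]=a;im[:,500:]=b
cv2.imwrite("pics/c1.png",im[:,:]);im=cv2.resize(im,(800,427));cv2.imwrite("pics/c1.png",im)
s=cur();print(s[0],s[2]["force"])
E
```

```text
[np.float64(0.4795402042126234), np.float64(-0.2266541080285902), np.float64(0.17859189054876262), np.float64(0.10203980550004176)] [ 0.1086618  -0.43550141  0.4396462 ]
```

View pics/c1.png

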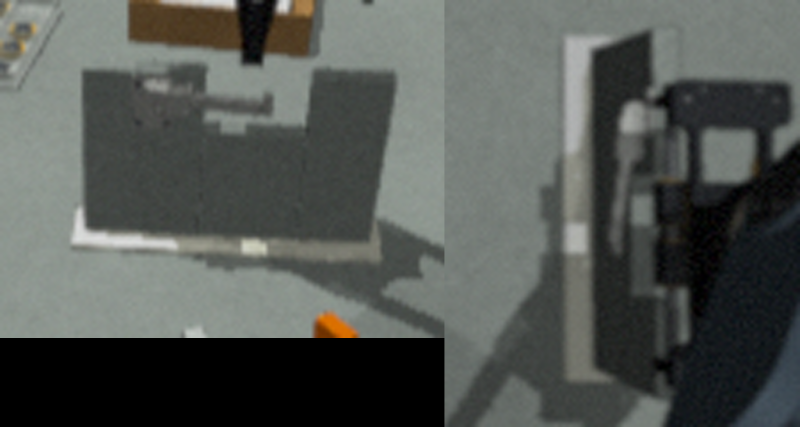

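Call:
send_rows(moves=[[[0,0,0,0,0,0.8,-1],[0,0,0,0,0,0.8,-1],[0,0,0,0,0,0.8,-1],[0,0,0,0,0,0.8,-1],[0,0,0,0,0,0.8,-1]]])

```text
time_s: 4.8
position: [0.4802, -0.2278, 0.1391]
tcp_rot: [[-0.001, 1.0, -0.0], [1.0, 0.001, 0.0], [0.0, -0.0, -1.0]]
force: [-0.2, 0.5, 0.8]
opening: 0.002
```

```bash
python3 -c "
from plan import *
c=cur();print(c[0],c[2]['force'])
def pose(t,n):
    a=np.radians(t);return (.5594-.078*np.cos(a)-.0135*np.sin(a),-.2045+.078*np.sin(a)-.0135*np.cos(a),.139,-t,n)
st=[.48,-.2265,.139,0]
plan([pose(10,5)]+[pose(t,1) for t in range(15,90,5)],-1,st)" | sed 's/np.float64(\([^)]*\))/\1/g'
```

```text
[0.480197027220785, -0.2278346413284836, 0.139073639460416, 0.04395672024912513] [-0.23825398  0.48274053  0.79848232]
[[0, 0, 2.0, 0.44, 0.0, -0.0, -1], [0, 0, 2.0, 0.44, -0.01, -0.0, -1], [0, 0, 2.0, 0.44, -0.03, -0.0, -1], [0, 0, 2.0, 0.44, -0.04, -0.0, -1], [0, 0, 2.0, 0.44, -0.06, -0.0, -1]]
[[0, 0, 5.0, 0.68, -0.09, -0.0, -1], [0, 0, 5.0, 0.68, -0.09, -0.0, -1], [0, 0, 5.0, 0.68, -0.09, -0.0, -1], [0, 0, 5.0, 0.68, -0.09, -0.0, -1], [0, 0, 5.0, 0.68, -0.09, -0.0, -1]]
[[0, 0, 5.0, 0.68, -0.09, -0.0, -1], [0, 0, 5.0, 0.68, -0.09, -0.0, -1], [0, 0, 5.0, 0.68, -0.09, -0.0, -1], [0, 0, 5.0, 0.68, -0.09, -0.0, -1], [0, 0, 5.0, 0.68, -0.09, -0.0, -1]]
[[0, 0, 5.0, 0.68, -0.09, -0.0, -1], [0, 0, 5.0, 0.68, -0.09, -0.0, -1], [0, 0, 5.0, 0.68, -0.09, -0.0, -1], [0, 0, 5.0, 0.68, -0.09, -0.0, -1], [0, 0, 5.0, 0.68, -0.09, -0.0, -1]]
```

Call:
send_rows(moves=[[[0,0,2,0.44,0,0,-1],[0,0,2,0.44,0,0,-1],[0,0,2,0.44,-0.03,0,-1],[0,0,2,0.44,-0.04,0,-1],[0,0,2,0.44,-0.06,0,-1]]])

```text
time_s: 5.3
position: [0.4804, -0.2066, 0.1393]
tcp_rot: [[0.173, 0.985, -0.0], [0.985, -0.173, -0.002], [-0.002, 0.0, -1.0]]
force: [-1.2, -4.5, -1.8]
opening: 0.008
```

Call:
send_rows(moves=[[[0,0,4,0.54,-0.07,0,-1],[0,0,4,0.54,-0.07,0,-1],[0,0,4,0.54,-0.07,0,-1],[0,0,4,0.54,-0.07,0,-1],[0,0,4,0.54,-0.07,0,-1]]])

```text
time_s: 5.8
position: [0.4843, -0.1799, 0.1392]
tcp_rot: [[0.501, 0.866, -0.003], [0.866, -0.501, -0.001], [-0.003, -0.002, -1.0]]
force: [-3.8, -3.3, 0.7]
opening: 0.004
```

Call:
send_rows(moves=[[[0,0,4,0.54,-0.07,0,-1],[0,0,4,0.54,-0.07,0,-1],[0,0,4,0.54,-0.07,0,-1],[0,0,4,0.54,-0.07,0,-1],[0,0,4,0.54,-0.07,0,-1]]])

```text
time_s: 6.3
position: [0.4971, -0.1557, 0.1392]
tcp_rot: [[0.767, 0.642, -0.005], [0.642, -0.767, 0.0], [-0.004, -0.003, -1.0]]
force: [-5.0, -1.5, 3.6]
opening: 0.008
```

Call:
send_rows(moves=[[[0,0,4,0.54,-0.07,0,-1],[0,0,4,0.54,-0.07,0,-1],[0,0,4,0.54,-0.07,0,-1],[0,0,4,0.54,-0.07,0,-1],[0,0,4,0.54,-0.07,0,-1]]])

```text
time_s: 6.8
position: [0.5172, -0.1376, 0.1389]
tcp_rot: [[0.94, 0.341, -0.007], [0.341, -0.94, 0.002], [-0.006, -0.004, -1.0]]
force: [-4.6, 0.2, 2.3]
opening: 0.003
```

Call:
send_rows(moves=[[[0,0,1,0.14,-0.02,0,-1],[0,0,1,0.14,-0.02,0,-1],[0,0,1,0.14,-0.02,0,-1],[0,0,1,0.14,-0.02,0,-1],[0,0,1,0.14,-0.02,0,-1]]])

```text
time_s: 7.3
position: [0.5239, -0.1342, 0.1388]
tcp_rot: [[0.966, 0.26, -0.006], [0.26, -0.966, 0.003], [-0.005, -0.004, -1.0]]
force: [-4.9, 1.3, 1.8]
opening: 0.009
```

Call:
send_rows(moves=[[[0,0,1,0.14,-0.02,0,-1],[0,0,1,0.14,-0.02,0,-1],[0,0,1,0.14,-0.02,0,-1],[0,0,1,0.14,-0.02,0,-1],[0,0,0,0,0,0,-1]]])

```text
time_s: 7.8
position: [0.5293, -0.132, 0.1387]
tcp_rot: [[0.981, 0.193, -0.005], [0.193, -0.981, 0.003], [-0.005, -0.004, -1.0]]
force: [-4.6, 2.8, 1.7]
opening: 0.007
```

Call:
send_rows(moves=[[[0,0,0.8,0.11,-0.01,0,-1],[0,0,0.8,0.11,-0.01,0,-1],[0,0,0.8,0.11,-0.01,0,-1],[0,0,0.8,0.11,-0.01,0,-1],[0,0,0,0,0,0,-1]]])

```text
time_s: 8.3
position: [0.5337, -0.1308, 0.1387]
tcp_rot: [[0.991, 0.137, -0.005], [0.137, -0.991, 0.003], [-0.005, -0.004, -1.0]]
force: [-4.4, 2.4, 0.2]
opening: 0.005
```

Call:
send_rows(moves=[[[0,0,0.8,0.11,-0.01,0,-1],[0,0,0.8,0.11,-0.01,0,-1],[0,0,0.8,0.11,-0.01,0,-1],[0,0,0,0,0,0,-1],[0,0,0,0,0,0,-1]]])

```text
time_s: 8.8
position: [0.5369, -0.1301, 0.1386]
tcp_rot: [[0.995, 0.096, -0.005], [0.096, -0.995, 0.003], [-0.005, -0.004, -1.0]]
force: [-5.2, 1.6, 0.7]
opening: 0.003
```

Still just hinge friction; keep going in small steps.

Call:
send_rows(moves=[[[0,0,0.8,0.11,-0.01,0,-1],[0,0,0.8,0.11,-0.01,0,-1],[0,0,0.8,0.11,-0.01,0,-1],[0,0,0,0,0,0,-1],[0,0,0,0,0,0,-1]]])

```text
time_s: 9.3
position: [0.5391, -0.1293, 0.1386]
tcp_rot: [[0.998, 0.054, -0.008], [0.054, -0.999, 0.004], [-0.007, -0.004, -1.0]]
force: [-6.0, 3.1, 1.6]
opening: 0.009
```

Call:
send_rows(moves=[[[0,0,0.8,0.11,-0.01,0,-1],[0,0,0.8,0.11,-0.01,0,-1],[0,0,0,0,0,0,-1],[0,0,0,0,0,0,-1],[0,0,0,0,0,0,-1]]])

```text
time_s: 9.8
position: [0.5391, -0.129, 0.1385]
tcp_rot: [[1.0, 0.027, -0.012], [0.027, -1.0, 0.004], [-0.012, -0.004, -1.0]]
force: [-10.7, 1.1, 5.2]
opening: 0.008
```

Call:
send_rows(moves=[[[0,0,0.8,0.11,-0.01,0,-1],[0,0,0.8,0.11,-0.01,0,-1],[0,0,0,0,0,0,-1],[0,0,0,0,0,0,-1],[0,0,0,0,0,0,-1]]])

```text
time_s: 10.3
position: [0.539, -0.1286, 0.1384]
tcp_rot: [[1.0, 0.0, -0.017], [0.0, -1.0, 0.004], [-0.017, -0.004, -1.0]]
force: [-14.8, -0.3, 7.2]
opening: 0.005
```

Call:
send_rows(moves=[[[0,0,0,-0.5,0,0,-1],[0,0,0,-1.5,0,0,-1],[0,0,0,-3,0,0,-1],[0,0,0,-2,0,-4,-1],[0,0,0,0,0,-5,-1]]])

```text
time_s: 10.8
position: [0.473, -0.1291, 0.228]
tcp_rot: [[1.0, -0.003, -0.008], [-0.003, -1.0, 0.004], [-0.008, -0.004, -1.0]]
force: [1.3, -0.7, 0.2]
opening: 0.005
```

```bash
python3 -c "
from plan import *
print(cur()[0],cur()[2]['force'])
plan([(.45,.0,.25,-40,4),(.495,.075,.25,16.3,7)],1)" | sed 's/np.float64(\([^)]*\))/\1/g'
```

```text
[0.47295885715033137, -0.12907000417779138, 0.2280344055066484, -90.18282765081719] [ 1.33476743 -0.74756332  0.23618069]
[[0, 0, -12.55, -0.58, -3.22, -0.55, 1], [0, 0, -12.55, 0.13, -3.27, -0.55, 1], [0, 0, -12.55, 0.84, -3.17, -0.55, 1], [0, 0, -12.55, 1.51, -2.91, -0.55, 1], [0, 0, -8.04, 1.23, -0.2, -0.0, 1]]
[[0, 0, -8.04, 1.25, -0.02, -0.0, 1], [0, 0, -8.04, 1.24, 0.15, -0.0, 1], [0, 0, -8.04, 1.21, 0.33, -0.0, 1], [0, 0, -8.04, 1.15, 0.49, -0.0, 1], [0, 0, -8.04, 1.07, 0.65, -0.0, 1]]
[[0, 0, -8.04, 0.97, 0.79, -0.0, 1]]
```

```bash
python3 -c "
from plan import *
plan([(.511,.0752,.25,16.3,15)],-.1)" | sed 's/np.float64(\([^)]*\))/\1/g'
```

```text
[[0, 0, -7.1, 0.25, -1.36, -0.15, -0.1], [0, 0, -7.1, 0.42, -1.32, -0.15, -0.1], [0, 0, -7.1, 0.58, -1.26, -0.15, -0.1], [0, 0, -7.1, 0.73, -1.18, -0.15, -0.1], [0, 0, -7.1, 0.87, -1.08, -0.15, -0.1]]
[[0, 0, -7.1, 0.99, -0.96, -0.15, -0.1], [0, 0, -7.1, 1.11, -0.83, -0.15, -0.1], [0, 0, -7.1, 1.2, -0.69, -0.15, -0.1], [0, 0, -7.1, 1.28, -0.54, -0.15, -0.1], [0, 0, -7.1, 1.33, -0.38, -0.15, -0.1]]
[[0, 0, -7.1, 1.37, -0.21, -0.15, -0.1], [0, 0, -7.1, 1.38, -0.04, -0.15, -0.1], [0, 0, -7.1, 1.38, 0.13, -0.15, -0.1], [0, 0, -7.1, 1.35, 0.3, -0.15, -0.1], [0, 0, -7.1, 1.3, 0.47, -0.15, -0.1]]
```

Call:
send_rows(moves=[[[0,0,-7.1,0.25,-1.4,-0.15,-0.1],[0,0,-7.1,0.4,-1.3,-0.15,-0.1],[0,0,-7.1,0.6,-1.3,-0.15,-0.1],[0,0,-7.1,0.7,-1.2,-0.15,-0.1],[0,0,-7.1,0.9,-1.1,-0.15,-0.1]]])

```text
time_s: 11.3
position: [0.4906, -0.0611, 0.2375]
tcp_rot: [[0.813, 0.583, 0.003], [0.583, -0.813, -0.001], [0.002, 0.002, -1.0]]
force: [0.4, -0.0, -0.6]
opening: 0.371
```

Call:
send_rows(moves=[[[0,0,-7.1,1.0,-1.0,-0.15,-0.1],[0,0,-7.1,1.1,-0.8,-0.15,-0.1],[0,0,-7.1,1.2,-0.7,-0.15,-0.1],[0,0,-7.1,1.3,-0.5,-0.15,-0.1],[0,0,-7.1,1.3,-0.4,-0.15,-0.1]]])

```text
time_s: 11.8
position: [0.5035, 0.0072, 0.2449]
tcp_rot: [[0.323, 0.946, 0.003], [0.946, -0.323, -0.0], [0.001, 0.003, -1.0]]
force: [0.0, -0.8, -0.0]
opening: 0.452
```

Call:
send_rows(moves=[[[0,0,-7.1,1.4,-0.2,-0.15,-0.1],[0,0,-7.1,1.4,0,-0.15,-0.1],[0,0,-7.1,1.4,0.1,-0.15,-0.1],[0,0,-7.1,1.3,0.3,-0.15,-0.1],[0,0,-7.1,1.3,0.5,-0.15,-0.1]]])

```text
time_s: 12.3
position: [0.5165, 0.0755, 0.2524]
tcp_rot: [[-0.287, 0.958, 0.003], [0.958, 0.287, 0.0], [-0.001, 0.003, -1.0]]
force: [0.5, -0.9, 0.1]
opening: 0.452
```

Call:
send_rows(moves=[[[0,0,0,0,0,0.5,-0.1],[0,0,0,0,0,1.0,-0.1],[0,0,0,0,0,1.0,-0.1],[0,0,0,0,0,1.0,-0.1],[0,0,0,0,0,0.5,-0.1]]])

```text
time_s: 12.8
position: [0.5144, 0.0745, 0.2105]
tcp_rot: [[-0.28, 0.96, -0.003], [0.96, 0.28, 0.0], [0.001, -0.003, -1.0]]
force: [0.3, 0.0, 0.2]
opening: 0.453
```

```bash
python3 - <<'E'
from rig import capture
from plan import cur
import cv2,numpy as np
A=capture("side");B=capture("top");cv2.imwrite("pics/side2.png",A);cv2.imwrite("pics/top2.png",B)
a=cv2.resize(A[85:245,225:345],None,fx=3.5,fy=3.5,interpolation=2); b=cv2.resize(B[165:265,310:390],None,fx=4.5,fy=4.5,interpolation=2)
im=np.zeros((560,780,3),np.uint8);im[:,:420]=a;im[:450,420:]=b
cv2.imwrite("pics/d1.png",im)
s=cur();print(s[0],s[2]["force"],s[2]["opening"])
E
```

```text
[np.float64(0.5145355453613963), np.float64(0.07470371262392038), np.float64(0.21096802258043648), np.float64(16.295119984543703)] [-0.92486679 -0.14794137 -0.38517461] 0.4525542921865048
```

View pics/d1.png

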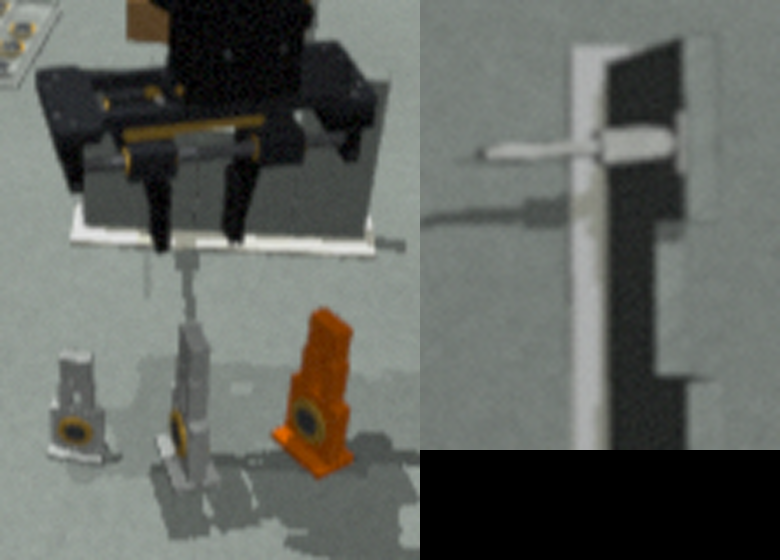

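```bash
python3 - <<'E'
from h import *
T=lambda x,y:(310+(x-420)/4.5-.4,165+y/4.5-.4)
tip=ray("top",T(484,154),.167);seat=ray("top",T(604,146),.165);mid=ray("top",T(560,151),.161);back=ray("top",T(674,145),.165)
print(tip,mid,seat,back)
H=np.array([.5594,-.2045])
for t in(tip,seat):print(np.linalg.norm(t[:2]-H),np.degrees(np.arctan2(*(t[:2]-H)[::-1])))
from rig import spot_in
for th in("hook","hook_tip","hook_seat","hook_hinge"):print(th,[(round(d["p"],2),np.round(d["location"],3)) for d in spot_in("top",th)[:2]])
E
python3 -c "
from plan import *
plan([(.511,.0752,.1,16.3,10)],-.1)" | sed 's/np.float64(\([^)]*\))/\1/g'
```

```text
[ 0.55192053 -0.10450523  0.167     ] [ 0.5545853  -0.14830624  0.161     ] [ 0.55759632 -0.17190092  0.165     ] [ 0.55882818 -0.21112881  0.165     ]
0.10027410542505534 94.27767967233189
0.03264894134485636 93.16689407137609
hook [(0.73, array([ 0.553, -0.177,  0.166]))]
hook_tip [(0.29, array([0.417, 0.377, 0.02 ]))]
hook_seat [(0.78, array([ 0.557, -0.171,  0.165]))]
hook_hinge [(0.59, array([ 0.558, -0.171,  0.163]))]
[[0, 0, 0.0, 0.02, -0.04, 1.13, -0.1], [0, 0, 0.0, 0.02, -0.04, 1.13, -0.1], [0, 0, 0.0, 0.02, -0.04, 1.13, -0.1], [0, 0, 0.0, 0.02, -0.04, 1.13, -0.1], [0, 0, 0.0, 0.02, -0.04, 1.13, -0.1]]
[[0, 0, 0.0, 0.02, -0.04, 1.13, -0.1], [0, 0, 0.0, 0.02, -0.04, 1.13, -0.1], [0, 0, 0.0, 0.02, -0.04, 1.13, -0.1], [0, 0, 0.0, 0.02, -0.04, 1.13, -0.1], [0, 0, 0.0, 0.02, -0.04, 1.13, -0.1]]
```

Call:
send_rows(moves=[[[0,0,0,0,-0.1,1.2,-0.1],[0,0,0,0,-0.1,1.2,-0.1],[0,0,0,0.1,-0.1,1.2,-0.1],[0,0,0,0,-0.05,1.2,-0.1],[0,0,0,0,0,1.2,-0.1]]])

```text
time_s: 13.6
position: [0.5121, 0.075, 0.1523]
tcp_rot: [[-0.282, 0.96, 0.002], [0.96, 0.282, -0.0], [-0.001, 0.001, -1.0]]
force: [-0.6, -0.3, -1.1]
opening: 0.452
```

Call:
send_rows(moves=[[[0,0,0,0,0,1.2,-0.1],[0,0,0,0,0,1.2,-0.1],[0,0,0,0,0,1.2,-0.1],[0,0,0,0,0,1.0,-0.1],[0,0,0,0,0,0.5,-0.1]]])

```text
time_s: 14.1
position: [0.5111, 0.075, 0.1]
tcp_rot: [[-0.281, 0.96, -0.002], [0.96, 0.281, 0.0], [0.001, -0.002, -1.0]]
force: [-0.2, 1.0, -0.3]
opening: 0.449
```

Call:
send_rows(moves=[[[0,0,0,0,0,0,-0.2],[0,0,0,0,0,0,-0.3],[0,0,0,0,0,0,-0.4],[0,0,0,0,0,0,-0.5],[0,0,0,0,0,0,-0.55]]])

```text
time_s: 14.6
position: [0.5119, 0.075, 0.1016]
tcp_rot: [[-0.282, 0.96, 0.001], [0.96, 0.282, -0.0], [-0.0, 0.001, -1.0]]
force: [-0.5, -0.9, 0.7]
opening: 0.25
```

Now close on the tab.

Call:
send_rows(moves=[[[0,0,0,0,0,0,-0.6],[0,0,0,0,0,0,-0.65],[0,0,0,0,0,0,-0.7],[0,0,0,0,0,0,-1],[0,0,0,0,0,0,-1]]])

```text
time_s: 15.1
position: [0.5116, 0.075, 0.1013]
tcp_rot: [[-0.282, 0.96, -0.0], [0.96, 0.282, 0.0], [0.0, -0.0, -1.0]]
force: [0.1, 1.2, 0.0]
opening: 0.157
```

Call:
send_rows(moves=[[[0,0,0,0,0,0,-1],[0,0,0,0,0,-0.4,-1],[0,0,0,0,0,-0.6,-1],[0,0,0,0,0,-1.0,-1],[0,0,0,0,0,-1.0,-1]]])

```text
time_s: 15.6
position: [0.5116, 0.075, 0.1321]
tcp_rot: [[-0.281, 0.96, 0.0], [0.96, 0.281, -0.0], [-0.0, 0.0, -1.0]]
force: [-0.3, -0.4, -2.4]
opening: 0.161
```

```bash
python3 -c "
from plan import *
plan([(.5116,.075,.25,16.3,5),(.5472,-.050,.25,94.9,12),(.5472,-.050,.19,94.9,3)],-1)" | sed 's/np.float64(\([^)]*\))/\1/g'
```

```text
[[0, 0, 0.01, 0.0, -0.0, -2.36, -1], [0, 0, 0.01, 0.0, -0.0, -2.36, -1], [0, 0, 0.01, 0.0, -0.0, -2.36, -1], [0, 0, 0.01, 0.0, -0.0, -2.36, -1], [0, 0, 0.01, 0.0, -0.0, -2.36, -1]]
[[0, 0, -6.55, -1.08, -0.01, -0.0, -1], [0, 0, -6.55, -1.08, -0.13, -0.0, -1], [0, 0, -6.55, -1.05, -0.25, -0.0, -1], [0, 0, -6.55, -1.02, -0.37, -0.0, -1], [0, 0, -6.55, -0.97, -0.49, -0.0, -1]]
[[0, 0, -6.55, -0.91, -0.59, -0.0, -1], [0, 0, -6.55, -0.83, -0.69, -0.0, -1], [0, 0, -6.55, -0.75, -0.78, -0.0, -1], [0, 0, -6.55, -0.65, -0.86, -0.0, -1], [0, 0, -6.55, -0.55, -0.93, -0.0, -1]]
[[0, 0, -6.55, -0.44, -0.99, -0.0, -1], [0, 0, -6.55, -0.33, -1.03, -0.0, -1], [0, 0, -0.0, 0.0, -0.0, 2.0, -1], [0, 0, -0.0, 0.0, -0.0, 2.0, -1], [0, 0, -0.0, 0.0, -0.0, 2.0, -1]]
```

Call:
send_rows(moves=[[[0,0,0,0,0,-2.0,-1],[0,0,0,0,0,-2.5,-1],[0,0,0,0,0,-2.5,-1],[0,0,0,0,0,-2.5,-1],[0,0,0,0,0,-2.0,-1]]])

```text
time_s: 16.1
position: [0.5119, 0.075, 0.2487]
tcp_rot: [[-0.282, 0.96, 0.003], [0.96, 0.282, -0.0], [-0.001, 0.002, -1.0]]
force: [0.5, 1.0, -1.6]
opening: 0.162
```

Call:
send_rows(moves=[[[0,0,-6.55,-1.1,0,0,-1],[0,0,-6.55,-1.1,-0.1,0,-1],[0,0,-6.55,-1.0,-0.3,0,-1],[0,0,-6.55,-1.0,-0.4,0,-1],[0,0,-6.55,-1.0,-0.5,0,-1]]])

```text
time_s: 16.6
position: [0.5259, 0.0223, 0.2472]
tcp_rot: [[-0.759, 0.651, 0.001], [0.651, 0.759, -0.0], [-0.001, 0.0, -1.0]]
force: [0.4, -0.2, -2.5]
opening: 0.16
```

Call:
send_rows(moves=[[[0,0,-6.55,-0.9,-0.6,0,-1],[0,0,-6.55,-0.8,-0.7,0,-1],[0,0,-6.55,-0.7,-0.8,0,-1],[0,0,-6.55,-0.6,-0.9,0,-1],[0,0,-6.55,-0.5,-0.9,0,-1]]])

```text
time_s: 17.1
position: [0.5388, -0.0294, 0.2471]
tcp_rot: [[-0.991, 0.137, 0.001], [0.137, 0.991, -0.0], [-0.001, -0.0, -1.0]]
force: [-0.1, -0.1, -1.1]
opening: 0.162
```

Call:
send_rows(moves=[[[0,0,-6.55,-0.4,-1.0,0,-1],[0,0,-6.55,-0.3,-1.0,0,-1],[0,0,0,0,0,2.0,-1],[0,0,0,0,0,2.0,-1],[0,0,0,0,0,2.0,-1]]])

```text
time_s: 17.6
position: [0.5444, -0.0498, 0.1867]
tcp_rot: [[-0.996, -0.086, 0.001], [-0.086, 0.996, -0.0], [-0.001, -0.001, -1.0]]
force: [-0.0, -0.5, -1.7]
opening: 0.157
```

Call:
send_rows(moves=[[[0,0,0,0,0,0,-1],[0,0,0,0,0,0,-1],[0,0,0,0,0,0,-1],[0,0,0,0,0,0,-1],[0,0,0,0,0,0,-1]]])

```text
time_s: 18.1
position: [0.5448, -0.0497, 0.1872]
tcp_rot: [[-0.996, -0.086, 0.002], [-0.086, 0.996, -0.001], [-0.002, -0.001, -1.0]]
force: [0.3, 0.9, -1.5]
opening: 0.157
```

```bash
python3 - <<'E'
from rig import capture
from plan import cur
import cv2,numpy as np
A=capture("side");B=capture("top");cv2.imwrite("pics/side3.png",A);cv2.imwrite("pics/top3.png",B)
a=cv2.resize(A[85:205,225:315],None,fx=4.4,fy=4.4,interpolation=2); b=cv2.resize(B[165:245,290:370],None,fx=5,fy=5,interpolation=2)
im=np.zeros((528,796,3),np.uint8);im[:,:396]=a;im[:400,396:]=b
cv2.imwrite("pics/e1.png",im)
s=cur();print(s[0],s[1].round(3).tolist(),s[2]["force"],s[2]["opening"])
E
```

```text
[np.float64(0.5445132204652539), np.float64(-0.04963710506884638), np.float64(0.18682813522007077), np.float64(94.9504192205672)] [[-0.996, -0.086, 0.001], [-0.086, 0.996, -0.0], [-0.001, -0.0, -1.0]] [ 0.54672694  0.21526448 -1.38937063] 0.16105984091374412
```

View pics/e1.png

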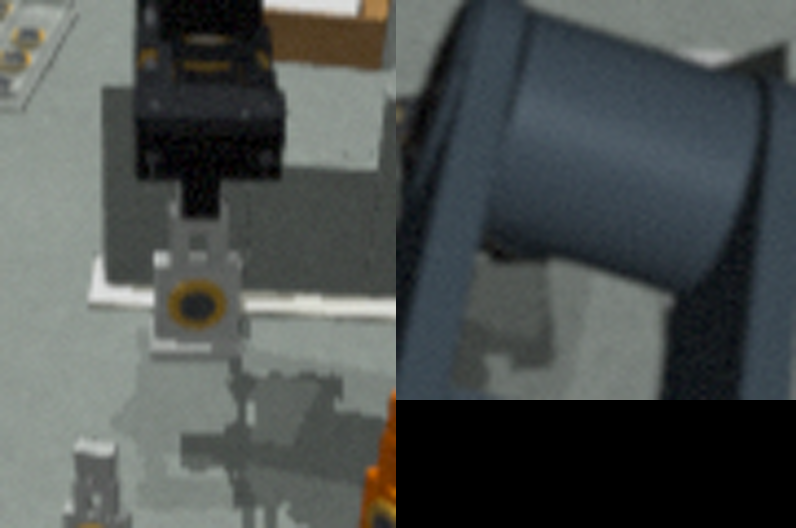

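```bash
python3 - <<'E'
from h import *
import cv2
a=np.radians(4.9)
for z in (.05,.06,.085,.1,.149,.161):   # height above underside; jig front face +7 along u
    base=.1868-.1013
    P=np.array([.5445,-.0497,base+z])+.007*np.array([-np.sin(a),np.cos(a),0])
    row=[proj("side",P+w*np.array([np.cos(a),np.sin(a),0])) for w in(.026,.017,0,-.017,-.026)]
    print(z,[np.round(r,1).tolist() for r in row])
g=cv2.cvtColor(cv2.imread("pics/side3.png"),cv2.COLOR_BGR2GRAY).astype(int)
for v in (135,139,146,150,154,158):print(v,g[v,255:285].tolist())
E
```

```text
0.05 [[259.5, 149.5], [262.9, 149.5], [269.3, 149.6], [275.7, 149.6], [279.1, 149.6]]
0.06 [[259.5, 146.4], [262.9, 146.4], [269.4, 146.4], [275.8, 146.5], [279.3, 146.5]]
0.085 [[259.6, 138.4], [263.0, 138.5], [269.6, 138.5], [276.2, 138.5], [279.7, 138.5]]
0.1 [[259.6, 133.5], [263.1, 133.5], [269.8, 133.5], [276.4, 133.6], [280.0, 133.6]]
0.149 [[259.8, 116.6], [263.4, 116.6], [270.3, 116.6], [277.2, 116.7], [280.9, 116.7]]
0.161 [[259.8, 112.3], [263.5, 112.3], [270.5, 112.3], [277.4, 112.3], [281.1, 112.3]]
135 [68, 70, 65, 66, 71, 69, 72, 70, 79, 86, 91, 83, 76, 74, 74, 75, 74, 73, 73, 78, 92, 90, 73, 71, 72, 72, 61, 69, 71, 69]
139 [70, 68, 66, 69, 70, 72, 74, 68, 78, 91, 92, 91, 90, 72, 69, 71, 72, 88, 91, 92, 90, 86, 72, 72, 68, 66, 63, 69, 69, 68]
146 [67, 69, 67, 73, 77, 101, 103, 98, 96, 92, 91, 90, 91, 92, 90, 92, 92, 92, 91, 95, 88, 94, 92, 93, 95, 65, 69, 74, 72, 72]
150 [144, 135, 134, 136, 132, 107, 91, 93, 93, 94, 95, 90, 78, 75, 71, 73, 73, 75, 77, 83, 88, 95, 94, 95, 91, 82, 82, 82, 81, 82]
154 [168, 173, 174, 175, 170, 118, 96, 92, 82, 73, 64, 46, 38, 35, 36, 36, 42, 35, 43, 69, 76, 87, 93, 99, 113, 159, 204, 210, 211, 210]
158 [153, 153, 154, 153, 158, 105, 92, 93, 93, 90, 83, 78, 71, 69, 66, 66, 68, 77, 85, 85, 92, 94, 94, 97, 75, 93, 99, 139, 141, 142]
```

Call:
send_rows(moves=[[[0,0,0,-0.15,0,0.15,-1],[0,0,0,0,-1.0,0,-1],[0,0,0,0,-1.2,0,-1],[0,0,0,0,-1.0,0,-1],[0,0,0,0,-0.6,0,-1]]])

```text
time_s: 18.7
position: [0.5493, -0.089, 0.1847]
tcp_rot: [[-0.996, -0.085, 0.0], [-0.085, 0.996, -0.0], [-0.0, -0.0, -1.0]]
force: [0.8, -0.2, -1.6]
opening: 0.158
```

Call:
send_rows(moves=[[[0,0,0,0,-0.3,0,-1],[0,0,0,0,-0.3,0,-1],[0,0,0,0,-0.3,0,-1],[0,0,0,0,-0.3,0,-1],[0,0,0,0,0,0,-1]]])

```text
time_s: 19.2
position: [0.5502, -0.0995, 0.1848]
tcp_rot: [[-0.996, -0.086, 0.0], [-0.086, 0.996, -0.0], [-0.0, -0.0, -1.0]]
force: [0.5, 0.2, -1.0]
opening: 0.154
```

Call:
send_rows(moves=[[[0,0,0,0,-0.2,0,-1],[0,0,0,0,-0.2,0,-1],[0,0,0,0,-0.2,0,-1],[0,0,0,0,-0.2,0,-1],[0,0,0,0,0,0,-1]]])

```text
time_s: 19.7
position: [0.5511, -0.1075, 0.1848]
tcp_rot: [[-0.996, -0.086, 0.001], [-0.086, 0.996, -0.0], [-0.001, -0.0, -1.0]]
force: [-0.1, 0.4, -1.8]
opening: 0.153
```

Call:
send_rows(moves=[[[0,0,0,0,-0.4,0,-1],[0,0,0,0,-0.4,0,-1],[0,0,0,0,-0.4,0,-1],[0,0,0,0,-0.4,0,-1],[0,0,0,0,-0.4,0,-1]]])

```text
time_s: 20.2
position: [0.5527, -0.1276, 0.1848]
tcp_rot: [[-0.996, -0.086, 0.0], [-0.086, 0.996, -0.0], [-0.0, -0.0, -1.0]]
force: [0.9, 1.3, -1.2]
opening: 0.153
```

Call:
send_rows(moves=[[[0,0,0,0,-0.2,0,-1],[0,0,0,0,-0.2,0.2,-1],[0,0,0,0,0,0.2,-1],[0,0,0,0,0,0.2,-1],[0,0,0,0,0,0.1,-1]]])

```text
time_s: 20.7
position: [0.553, -0.1312, 0.1776]
tcp_rot: [[-0.996, -0.086, 0.0], [-0.086, 0.996, -0.0], [-0.0, -0.0, -1.0]]
force: [1.3, -0.7, -0.6]
opening: 0.161
```

Call:
send_rows(moves=[[[0,0,0,0,0,0.1,-1],[0,0,0,0,0,0.05,-1],[0,0,0,0,0,0,-1],[0,0,0,0,0,0,-1],[0,0,0,0,0,0,-1]]])

```text
time_s: 21.2
position: [0.553, -0.1311, 0.1762]
tcp_rot: [[-0.996, -0.086, 0.0], [-0.086, 0.996, 0.0], [-0.0, 0.0, -1.0]]
force: [2.1, -0.2, -1.6]
opening: 0.156
```

Call:
send_rows(moves=[[[0,0,0,0,-0.6,0,-1],[0,0,0,0,-0.6,0,-1],[0,0,0,0,-0.6,0,-1],[0,0,0,0,-0.6,0,-1],[0,0,0,0,-0.3,0,-1]]])

```text
time_s: 21.7
position: [0.5551, -0.159, 0.1762]
tcp_rot: [[-0.996, -0.086, -0.0], [-0.086, 0.996, -0.0], [0.0, -0.0, -1.0]]
force: [1.3, 0.5, -1.8]
opening: 0.16
```

Call:
send_rows(moves=[[[0,0,0,0,-0.1,0,-1],[0,0,0,0,-0.1,0,-1],[0,0,0,0,-0.1,0,-1],[0,0,0,0,0,0,-1],[0,0,0,0,0,0,-1]]])

```text
time_s: 22.2
position: [0.5553, -0.1611, 0.1762]
tcp_rot: [[-0.996, -0.087, -0.0], [-0.087, 0.996, -0.0], [0.0, -0.0, -1.0]]
force: [0.6, -0.0, -1.8]
opening: 0.157
```

Call:
send_rows(moves=[[[0,0,0,0,-0.1,0,-1],[0,0,0,0,-0.1,0,-1],[0,0,0,0,0,0,-1],[0,0,0,0,0,0,-1],[0,0,0,0,0,0,-1]]])

```text
time_s: 22.7
position: [0.5555, -0.1632, 0.1762]
tcp_rot: [[-0.996, -0.086, -0.0], [-0.086, 0.996, -0.0], [0.0, -0.0, -1.0]]
force: [0.5, -0.3, -1.6]
opening: 0.158
```

Call:
send_rows(moves=[[[0,0,0,0,-0.1,0,-1],[0,0,0,0,0,0,-1],[0,0,0,0,0,0,-1],[0,0,0,0,0,0,-1],[0,0,0,0,0,0,-1]]])

```text
time_s: 23.2
position: [0.5556, -0.1641, 0.1762]
tcp_rot: [[-0.996, -0.086, -0.0], [-0.086, 0.996, -0.0], [0.0, -0.0, -1.0]]
force: [1.0, 0.0, -2.2]
opening: 0.16
```

Call:
send_rows(moves=[[[0,0,0,0,-0.1,0,-1],[0,0,0,0,0,0,-1],[0,0,0,0,0,0,-1],[0,0,0,0,0,0,-1],[0,0,0,0,0,0,-1]]])

```text
time_s: 23.7
position: [0.5556, -0.1643, 0.1762]
tcp_rot: [[-0.996, -0.086, -0.0], [-0.086, 0.996, 0.001], [0.0, 0.001, -1.0]]
force: [0.9, 5.1, -0.4]
opening: 0.159
```

Call:
send_rows(moves=[[[0,0,0,0,-0.1,0,-1],[0,0,0,0,0,0,-1],[0,0,0,0,0,0,-1],[0,0,0,0,0,0,-1],[0,0,0,0,0,0,-1]]])

```text
time_s: 24.2
position: [0.5556, -0.1644, 0.1762]
tcp_rot: [[-0.996, -0.086, -0.001], [-0.086, 0.996, 0.003], [0.0, 0.003, -1.0]]
force: [0.8, 6.8, 0.5]
opening: 0.154
```

Call:
send_rows(moves=[[[0,0,0,0,0.1,0.05,-1],[0,0,0,0,0,0.05,-1],[0,0,0,0,0,0,-1],[0,0,0,0,0,0,-1],[0,0,0,0,0,0,-1]]])

```text
time_s: 24.7
position: [0.5556, -0.1643, 0.1755]
tcp_rot: [[-0.996, -0.086, -0.0], [-0.086, 0.996, 0.001], [0.0, 0.001, -1.0]]
force: [0.1, 5.6, 2.5]
opening: 0.162
```

Call:
send_rows(moves=[[[0,0,0,0,0,0.05,-1],[0,0,0,0,0,0.05,-1],[0,0,0,0,0,0,-1],[0,0,0,0,0,0,-1],[0,0,0,0,0,0,-1]]])

```text
time_s: 25.2
position: [0.5556, -0.1643, 0.1754]
tcp_rot: [[-0.996, -0.086, 0.0], [-0.086, 0.996, 0.001], [-0.0, 0.001, -1.0]]
force: [-0.1, 6.5, 6.9]
opening: 0.155
```

Call:
send_rows(moves=[[[0,0,0,0,0,-0.08,-1],[0,0,0,0,0,0,-1],[0,0,0,0,0,0,-0.6],[0,0,0,0,0,0,-0.55],[0,0,0,0,0,0,-0.5]]])

```text
time_s: 25.7
position: [0.5562, -0.1663, 0.1752]
tcp_rot: [[-0.996, -0.086, 0.001], [-0.086, 0.996, -0.002], [-0.001, -0.002, -1.0]]
force: [-0.4, -0.7, 0.2]
opening: 0.233
```

Call:
send_rows(moves=[[[0,0,0,0,0,0,-0.45],[0,0,0,0,0,0,-0.4],[0,0,0,0,0,0,-0.4],[0,0,0,0,0,0,-0.4],[0,0,0,0,0,0,-0.4]]])

```text
time_s: 26.2
position: [0.5558, -0.1651, 0.175]
tcp_rot: [[-0.996, -0.086, -0.0], [-0.086, 0.996, -0.0], [0.0, -0.0, -1.0]]
force: [-0.4, -0.4, 0.9]
opening: 0.303
```

Call:
send_rows(moves=[[[0,0,0,0,0,-0.5,-0.4],[0,0,0,0,0,-1.0,-0.4],[0,0,0,0,0,-1.5,-0.4],[0,0,0,0,0,-2.0,-0.4],[0,0,0,0,0,-3.0,-0.4]]])

```text
time_s: 26.7
position: [0.5549, -0.1646, 0.2554]
tcp_rot: [[-0.996, -0.086, -0.002], [-0.086, 0.996, 0.001], [0.002, 0.001, -1.0]]
force: [0.5, 0.2, 0.6]
opening: 0.303
```

Call:
send_rows(moves=[[[0,0,0,0,0,-3.0,-0.4],[0,0,0,1,3,-1.0,-0.4],[0,0,0,2,4,0,-0.4],[0,0,0,2,4,0,-0.4],[0,0,0,2,4,0,-0.4]]])

```text
time_s: 27.2
position: [0.4723, -0.0205, 0.2961]
tcp_rot: [[-0.996, -0.086, 0.002], [-0.086, 0.996, -0.0], [-0.002, -0.0, -1.0]]
force: [0.3, 0.4, -0.3]
opening: 0.301
```

Call:
send_rows(moves=[[[0,0,0,2,4,0,-0.4],[0,0,0,1,4,0,-0.4],[0,0,0,1,4,0,-0.4],[0,0,0,1,4,0,-0.4],[0,0,0,0,4,0,-0.4]]])

```text
time_s: 27.7
position: [0.4044, 0.1747, 0.2961]
tcp_rot: [[-0.996, -0.086, 0.001], [-0.086, 0.996, 0.0], [-0.001, -0.0, -1.0]]
force: [0.9, 0.6, 0.8]
opening: 0.3
```

```bash
python3 - <<'E'
from rig import capture
from plan import cur
import cv2,numpy as np
A=capture("side");B=capture("top");cv2.imwrite("pics/side4.png",A);cv2.imwrite("pics/top4.png",B)
a=cv2.resize(A[85:205,225:315],None,fx=4.4,fy=4.4,interpolation=2); b=cv2.resize(B[165:245,290:370],None,fx=5,fy=5,interpolation=2)
im=np.zeros((528,796,3),np.uint8);im[:,:396]=a;im[:400,396:]=b
cv2.imwrite("pics/f1.png",im)
s=cur();print(s[0],s[2]["force"],s[2]["opening"])
E
```

```text
[np.float64(0.40503793029561763), np.float64(0.17711119132627312), np.float64(0.2962200387074917), np.float64(95.29480395146585)] [-0.19401987  0.37129271 -0.18038241] 0.2978152181969584
```

View pics/f1.png

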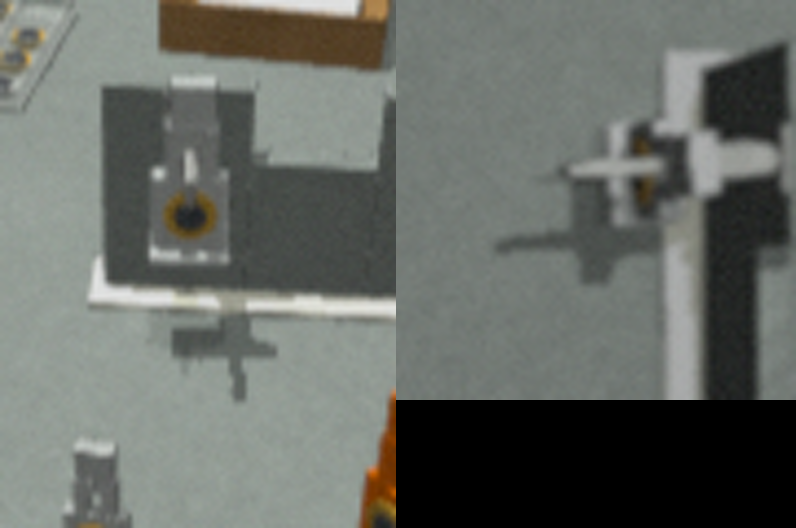

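```bash
python3 - <<'E'
from h import *
H=np.array([.5594,-.2045]);u=np.array([-.0854,.9963]);n=np.array([.9963,.0854])
def P(s,w,z):return [*(H+s*u+w*n),z]
for nm,p in dict(tabL=P(48,0,.204),tabR=P(34,0,.204),foot_out=P(59,0,.082),foot_a=P(59,28,.082),foot_b=P(59,-28,.082),lip=P(100,0,.169)).items():
    t=proj("top",p);q=proj("side",p);print(nm,"top crop",((t-[290,165])*5+[398,2]).round(0),"side crop",((q-[225,85]+.4)*4.4).round(0))
from rig import capture,spot_in
import cv2
A=capture("side");print(np.abs(A.astype(int)-cv2.imread("pics/side4.png"))[90:200,225:310].mean())
for c in("side","top"):
  capture(c)
  for t in("partsbox","oiler","driver"):print(c,t,[(round(d["p"],2),np.round(d["location"],3)) for d in spot_in(c,t)[:1]])
E
```

```text
tabL top crop [109831.  -7367.] side crop [ 136. -999.]
tabR top crop [200883. -13649.] side crop [  135. -1012.]
foot_out top crop [101136.  -6773.] side crop [  136. -1000.]
foot_a top crop [-206195.  -81316.] side crop [1168. -988.]
foot_b top crop [ 39171. -21802.] side crop [ -911. -1011.]
lip top crop [70940. -4684.] side crop [ 137. -984.]
1.9381105169340465
side partsbox [(0.62, array([0.728, 0.314, 0.013]))]
side oiler [(0.66, array([0.588, 0.397, 0.043]))]
side driver [(0.67, array([0.418, 0.386, 0.023]))]
top partsbox [(0.94, array([0.723, 0.316, 0.01 ]))]
top oiler [(0.69, array([0.591, 0.388, 0.043]))]
top driver [(0.46, array([0.42 , 0.381, 0.024]))]
```

Bystanders unmoved. The units of s were mm; redo the projection check.

```bash
python3 - <<'E'
from h import *
H=np.array([.5594,-.2045]);u=np.array([-.0854,.9963]);n=np.array([.9963,.0854])
def P(s,w,z):return [*(H+(s*u+w*n)/1000),z]
for nm,p in dict(tabL=P(48,0,.204),tabR=P(34,0,.204),foot_a=P(59,28,.082),foot_b=P(59,-28,.082),lip=P(100,0,.169)).items():
    t=proj("top",p);q=proj("side",p);print(nm,"top crop",((t-[290,165])*5+[398,2]).round(0),"side crop",((q-[225,85]+.4)*4.4).round(0))
E
```

```text
tabL top crop [691. 163.] side crop [192.  89.]
tabR top crop [720. 161.] side crop [191.  78.]
foot_a top crop [606. 123.] side crop [146. 260.]
foot_b top crop [615. 226.] side crop [229. 261.]
lip top crop [569. 173.] side crop [193. 182.]
```

```bash
python3 -c "
from rig import bot;print(bot.hand_in())"
```

```text
the job is handed in; nothing more can be done
None
```

The hook is open against its stop and the larger aluminium jig hangs on it by the tall hole, back against the shoulder. I let go, moved the arm clear and handed the job in at about 28 s of the 72 s; no verdict was reported.

- **Hook:** I reached behind it through the cut-out and swung it out. It took about 5 N until it stopped, at roughly 85° of opening. I pressed the stop with at most about 17 N.
- **Jig:** I gripped it by the tab, passed the hole over the lip without contact, lowered it and slid it home. The shoulder contact read about 7 N, and the jig's weight came onto the arm at the expected height.
- **Last checks:** In both cameras the tab, foot and lip lie within about 5 enlarged-picture pixels (about 1 camera pixel) of where a jig hung fully home and upright should be. The hook has not moved off its stop. Two pictures taken in a row showed no change, so the jig is still. The parts box, jar and screwdriver read where they started, within the 4 mm accuracy of the detector.
- **Disagreement:** The panel's foot strip fitted its given length poorly, up to 4 pixels off. The other panel points fitted mostly within 1 pixel and at worst about 3. The contact positions and heights later agreed with the panel position to about 1 mm. No other check failed.

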